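# Air the print drying cabinet: fourth hole of the door stay on its peg

### The job

The prints in the drying cabinet need air. First lift the bottle that stands in front of the cabinet's door out of its way and set it down gently, upright, in the shallow white tray with the two other bottles; then slide the door's bolt fully back. Open the door with the perforated stay on top of it and drop the stay's fourth hole, counted from the door, all the way down over the upright peg on the cabinet's top, so that the stay holds the door open at that width; leave everything else standing where it is.

Things in the scene. Friction and masses are not known exactly. Their poses are not given: they have to be found in the camera images.
- cabinet: Grey sheet-steel print drying cabinet, fixed, 320 deep x 365 wide x 190 mm high; origin at the centre of its underside, x to its back, y along its width, z up. Its front (facing -x) has a door hinged at the -y side, opening outwards to -x; the free edge and the bolt are at the +y side. Flat top at z = 190 mm carrying the peg and, behind it, a flush fan guard.
- door (a joint): opening angle of the cabinet door (rad), 0 closed, up to 1.5; the door is 300 mm wide, 22 mm thick, its top level with the cabinet's; it turns about the vertical line at x = -160, y = -162.5 mm of the cabinet's frame, counter-clockwise from above as it opens. The hinge is stiff (about 0.2 N m): the door stays where it is left. With the stay's fourth hole on the peg it reads 0.38.
- bolt (a joint): travel of the steel barrel bolt on the upper outer face of the door (m): 0 shot into its keeper (the door is locked), 0.030 fully drawn; its knob moves away from the keeper, towards the door's hinge (-y of the cabinet while the door is shut). It resists with about 1.5 N and stays where left.
- bolt_knob (a point): middle of the bolt's knob: upright steel cylinder 15 mm across, 24 mm tall, standing up just in front of the door near its free edge; this point is 20 mm above the door's top level and the knob spans 6 to 30 mm above it, on a thinner neck. Moves with the bolt and the door.
- stay (a joint): lift of the stay (rad): 0 lying level, grows as its knob end is raised about the pivot, up to 1.2; it falls back by its own weight (0.19 kg). It reads 0 only when it lies level, off the peg or with the peg through a hole; resting on the peg's tip it reads more than 0.07.
- stay_swivel (a joint): swing of the stay about the upright pivot on the door (rad, from above counter-clockwise, relative to the door): 0 pointing straight back over the cabinet's top, square to the door; positive swings its knob end towards the door's free edge. Free to turn, range -1.4 to 1.2; about -0.55 when the fourth hole is on the peg.
- stay_pivot (a point): pivot of the stay on the door's top edge, 190 mm from the hinge line, 11 mm behind the door's outer face, at the bar's mid thickness, 11 mm above the cabinet's top.
- stay_knob (a point): middle of the stay's knob: upright steel cylinder 20 mm across and 40 mm tall, standing on the bar's end 180 mm from the pivot; this point is 26 mm above the bar's mid thickness. The stay is a steel flat bar 207 mm long, 26 mm wide, 6 mm thick, underside 8 mm above the cabinet's top, with five round 14 mm holes centred 73, 93, 113, 133 and 153 mm from the pivot.
- hole4 (a point): centre of the stay's fourth hole from the door, 133 mm from the pivot, at the bar's mid thickness.
- peg_top (a point): tip of the fixed upright steel peg on the cabinet's top: 9 mm across, round-ended, 26 mm tall above the cabinet's top; it stands at x = -110, y = -12.5 mm of the cabinet's frame. The stay must be lifted more than 19 mm there to pass over it.
- bottle: dark brown chemical bottle with a white label, loose, about 0.36 kg, 66 mm across, 180 mm tall, black cap 38 mm across at 148 to 180 mm; origin at the centre of its underside, z up. It stands on the table in front of the cabinet's door, in the door's swing.
- tray: shallow white plastic tray, fixed, 260 (x) x 200 (y) x 55 mm high outside, walls and floor 5 mm; origin at the centre of its underside. Two bottles stand in its -y half; its +y half is free.
- bottle_b: bystander: same kind of bottle, standing in the tray, origin at the centre of its underside
- bottle_c: bystander: same kind of bottle, standing in the tray, origin at the centre of its underside
- tank: bystander: black film developing tank, 92 mm across, 124 mm tall, origin under its centre
- graduate: bystander: clear plastic measuring beaker, 72 mm across, 130 mm tall, origin under its centre
- tongs: bystander: flat-lying steel print tongs, 205 mm long, 16 mm high, origin under the middle
- magnifier: bystander: black focusing magnifier, foot 75 x 60 mm, about 105 mm tall, origin under its foot
There are look-alikes about, which are no part of the job. Leave any orange look-alike of the bottle alone.

How it is judged (in metres and radians):
On the way, in this order (a step that is already met when the one before it is completed fails the run):
1. the bottle stands upright in the tray and is let go (x of bottle in the frame of tray between -0.11 and 0.11 m and y of bottle in the frame of tray between -0.08 and 0.08 m and z of bottle in the frame of tray below 0.012 m and angle between bottle's own z axis and vertical below 0.1 rad and contact force between the fingers and bottle below 0.1 N), for 0.2 s.
2. the bolt is drawn fully back (value of joint bolt above 0.024 m), for 0.1 s.
At the end, for the whole second after the job is handed in: Bottle upright (0.1 rad) and still on the tray's floor; bolt drawn at least 24 of 30 mm; peg in the stay's fourth hole (centres within 5 mm from above), stay lying level (under 0.03 rad), door held still at 0.33 to 0.43 rad (x of bottle in the frame of tray between -0.11 and 0.11 m and y of bottle in the frame of tray between -0.08 and 0.08 m and z of bottle in the frame of tray below 0.012 m and angle between bottle's own z axis and vertical below 0.1 rad and linear speed of bottle below 0.02 m/s and value of joint bolt above 0.024 m and horizontal distance between hole4 and peg_top below 0.005 m and value of joint stay below 0.03 rad and value of joint door between 0.33 and 0.43 rad and velocity of joint door between -0.02 and 0.02 rad/s); the robot touches nothing.
It fails at once if the bottle is tipped over (angle between bottle's own z axis and vertical above 0.7 rad).
It fails at once if the bottle is let fall instead of being set down (contact force between the fingers and bottle below 0.1 N and linear speed of bottle above 0.6 m/s).
It fails at once if another thing on the bench is displaced by more than 40 mm (distance of any of bottle_b, bottle_c, tank, graduate, tongs, magnifier from where it was at the start of the episode above 0.04 m).
It also fails if it takes over 53 s, if anything falls off the work surface, if the arm or the gripper's body presses on something with over 40 N, if the wrist force passes 120 N, or if a joint passes its speed limit or range.

### The arm

A 7-joint arm with a two-finger parallel gripper is mounted at the origin on the work surface. World frame = base frame: x ahead of the robot, y to its left, z up, the work surface at z = 0. Lengths are in m, angles in degrees, forces in N, time in s.
With the tool pointing down it reaches from about 0.4 to 0.85 m from the base axis. Payload 4.5 kg.
Tool frame: the origin (TCP) lies midway between the tips of the shut fingers; the grasp point (between the pads) lies 19 mm behind it (bot.grip_depth is the distance from the TCP to the grasp point, in m); y points along the fingers, z is the direction in which the jaws open and shut, and the axes are right-handed (so a half turn about y gives the same grasp; the last joint's range is limited). The gripper opens to 88 mm and grips with 3 to 60 N. Pads are 18 mm wide; open, the fingers measure 123 mm over their backs; the gripper's body (75 mm by 187 mm) begins 45 mm behind the grasp point.
Start: joints at [69.66, 39.483, -11.15, 89.685, 9.013, 51.709, -12.324], TCP at [0.237, -0.578, 0.239] pointing down, gripper open.
Joint ranges: [-172.22, 172.22], [-26.19, 119.32], [-84.43, 86.54], [7.71, 146.69], [-57.33, 237.33], [2.42, 119.75], [-152.13, 152.13]. Speed limits (degrees/s): [147.25, 147.25, 180, 180, 180, 180, 180].

### API

Orientations are given as a 3x3 rotation matrix whose columns are the frame's x, y, z axes.
In Python, from cell import bot gives the robot as it stands.
- The arm moves only by the shell command python3 -m jog 'ROWS' [OPENING] [FORCE]. ROWS is JSON, one flat list of numbers, 4 for each row, row after row: the shift along the world's x, y, z in cm, then the turn about the world's z in degrees. In form: [x, y, z, roll, x, y, z, roll, ...]. A call has 1 to 8 rows; each row shifts and turns the pose as measured when the row begins; what a row does not reach is not made up. A row lasts 1/10 s, in which the tool goes at most 50 mm and 8.59 degrees, less where a joint would pass 70% of its speed; a pose out of reach is approached as far as the arm can. A call is refused whole if a number of a shift passes 5 or a number of a turn 8.59, either way. A call with a gripper value outside its range is refused whole. OPENING is the finger opening in cm, from 0 to 8.81, set as the call begins (- or left out, the last holds). The fingers move at their own pace and stop on an object; FORCE is the grip in N (left out, the last holds). Time passes only in rows, so rows that do not move let the fingers close. It gives the time, the measured TCP pose, the force and the opening at its end, in the units of the state.
- bot.get_state(): the state, without advancing time (a new reading comes with each control period).
- bot.camera(name): name is "scene" or "top" or "wrist"; returns the picture (400x640x3 uint8, red, green, blue); there is no depth.
- bot.camera_info(name): a dict with "intrinsics" (3x3 intrinsics, pixels), "rvec" (rotation vector, rad) and "tvec" (3), from world to camera coordinates, as OpenCV has them. Camera axes: x right, y down, z forward; pixel columns grow to the right and rows downward; lengths in m; the calibration is good to about 2 mm. The wrist camera is an equidistant fisheye: a pixel r from the principal point sees the ray r / f radians off the axis. A picture is of the moment at which its call begins: read the wrist's pose just before it. camera_info takes no time and is no camera call; for the wrist camera it gives the pose at the moment of the call.
- bot.job_done(): hands the job in, once; it reports no verdict.
The state is a dict: "t": time; "q": joint angles; "joint_velocities": joint speeds; "tau": joint torques, N m; "tcp_pos": TCP position; "tcp_rot": TCP orientation; "force": force on the tool from outside, world axes, zero at the start; "wrist_torque": the same for the moment, N m; "gripper_width": finger opening in m.
Only numpy, scipy, OpenCV 4.12 (cv2) and the standard library are available. Lean on these libraries where they do the work, as an engineer would, in place of code of your own. Each camera call takes 0.05 s, during which the arm holds its last target. There are 200 camera calls.

## Working session

There is one attempt and no reset: what is moved stays moved. The work goes in short steps, Python scripts to look and compute and a shell command to move; the robot and the scene stay as the last step left them, time stands still between calls to the robot, and variables do not carry over. Pictures are saved under pics/ and viewed, about 8 in all and at most 12, crops included, and the job is handed in when it is done.

```bash
ls; mkdir -p pics; cat > h.py <<'E'
import numpy as np, cv2
from cell import bot
def K(n):
    c=bot.camera_info(n); return np.array(c["intrinsics"],float),cv2.Rodrigues(np.array(c["rvec"],float))[0],np.array(c["tvec"],float).ravel()
def ray(n,u,v,c=None):
    k,R,t=c or K(n)
    x=np.array([(u-k[0,2])/k[0,0],(v-k[1,2])/k[1,1]])
    if n=="wrist":
        r=np.hypot(*x); d=np.array([*(x/max(r,1e-9)*np.sin(r)),np.cos(r)])
    else: d=np.array([*x,1.])
    return -R.T@t,R.T@(d/np.linalg.norm(d))
def onz(n,u,v,z,c=None):
    o,d=ray(n,u,v,c); return o+d*(z-o[2])/d[2]
def tri(*rs):
    A=0;b=0
    for o,d in rs:
        P=np.eye(3)-np.outer(d,d);A=A+P;b=b+P@o
    p=np.linalg.solve(A,b); return p,[np.linalg.norm((np.eye(3)-np.outer(d,d))@(p-o)) for o,d in rs]
def proj(n,p,c=None):
    k,R,t=c or K(n); q=R@np.array(p)+t
    if n=="wrist":
        r=np.hypot(q[0],q[1]);a=np.arctan2(r,q[2]);x=q[:2]/max(r,1e-9)*a
    else: x=q[:2]/q[2]
    return np.array([k[0,0]*x[0]+k[0,2],k[1,1]*x[1]+k[1,2]])
def snap(n,f):
    im=bot.camera(n)[:,:,::-1].copy(); cv2.imwrite("pics/"+f,im); return im
E
python3 - <<'E'
from h import *
s=snap("scene","s0.png");t=snap("top","t0.png")
cv2.imwrite("pics/st.png",np.vstack([s,t])[:, :] if 0 else cv2.resize(np.vstack([s,t]),None,fx=.75,fy=.75))
for n in("scene","top","wrist"):
    k,R,tt=K(n);print(n,k[0,0],k[0,2],k[1,2],(-R.T@tt).round(3),R[2].round(2))
S=bot.get_state();print(S["t"],S["tcp_pos"],S["tcp_rot"],S["force"],S["gripper_width"])
E
```

```text
pics
scene 362.78733357990745 316.40881580021505 199.82308259198166 [0.337 0.517 0.802] [ 0.22 -0.68 -0.7 ]
top 383.4979490248746 322.3617921625599 196.04985726494002 [ 0.479 -0.125  1.345] [ 0.06 -0.02 -1.  ]
wrist 309.70691628693146 320.0305903801262 199.5620505677929 [ 0.306 -0.55   0.384] [-0.27 -0.11 -0.96]
0.1 [ 0.23666208 -0.57783326  0.23798775] [[-9.25346405e-01 -7.49269394e-04  3.79121972e-01]
 [-3.79122693e-01  1.50737272e-03 -9.25345185e-01]
 [ 1.21854710e-04 -9.99998583e-01 -1.67890695e-03]] [ 0.0519048   0.01774267 -0.36527752] 0.08775178754108828
```

View pics/t0.png

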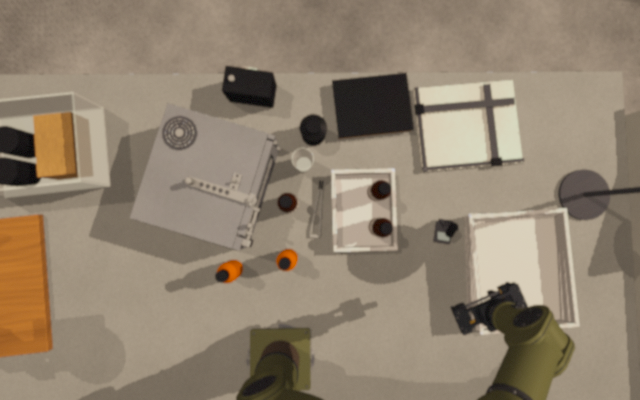

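View pics/s0.png

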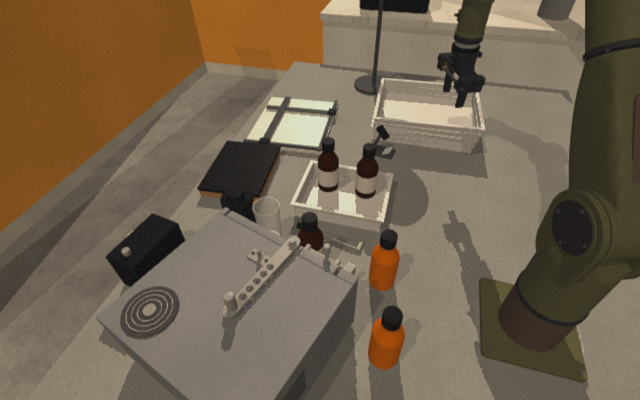

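Candidates (top image): the dark bottle at (287,202) in front of the door is the target. Look-alikes are the orange bottles at (229,271) and (287,260), the tray's dark bottles at (381,189) and (382,227), and the tank at (313,130). The tray is the small white one at (365,210); the large one at (520,270) is a look-alike.

```bash
python3 - <<'E'
from h import *
s=cv2.imread("pics/s0.png");t=cv2.imread("pics/t0.png")
a=cv2.resize(t[120:260,180:340],None,fx=3.75,fy=3.75,interpolation=cv2.INTER_CUBIC) #600x525
a=t[120:270,120:340];a=cv2.resize(a,(800,545)) if 0 else cv2.resize(a,None,fx=2.6,fy=2.6,interpolation=cv2.INTER_CUBIC)
b=cv2.resize(s[190:320,210:390],None,fx=2.6*220/180/1.27,fy=2.6*220/180/1.27,interpolation=cv2.INTER_CUBIC)
a=cv2.resize(t[120:260,180:340],(400,350),interpolation=cv2.INTER_CUBIC)
b=cv2.resize(s[200:360,200:360],(400,400),interpolation=cv2.INTER_CUBIC)
o=np.zeros((400,800,3),np.uint8);o[:350,:400]=a;o[:,400:]=b
cv2.imwrite("pics/c1.png",o)
E
```

```text
(no output)
```

View pics/c1.png

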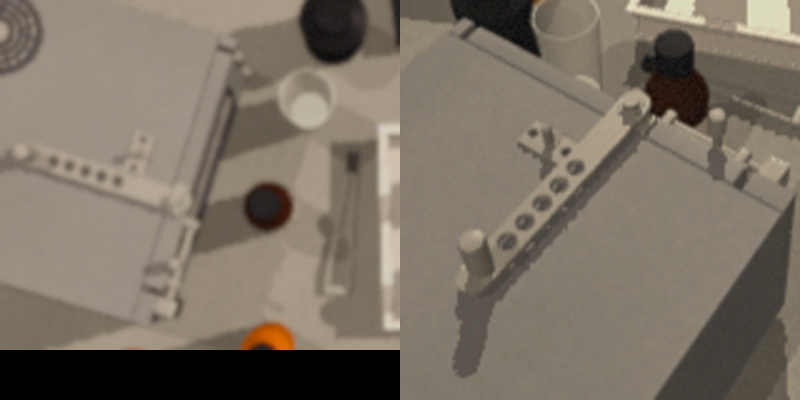

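```bash
python3 - <<'E'
from h import *
cs,ct=K("scene"),K("top")
print("cap",tri(ray("top",285.2,201.8,ct),ray("scene",309.6,216.5,cs)))
print("knob",tri(ray("top",188,180.5,ct),ray("scene",200+73/2.5,200+236/2.5,cs)))
print("boltknob scene at .22",onz("scene",200+317/2.5,246,.22,cs))
print("pivot",tri(ray("top",251.5,199,ct),ray("scene",200+632/2.5-160,200+103/2.5,cs)))
for p in[(167,104),(131,216),(245,249),(275,137)]:print("cab",onz("top",*p,.19,ct).round(3))
for p in[(332,171),(396,170),(398,251),(333,251)]:print("tray",onz("top",*p,.055,ct).round(3))
t=cv2.imread("pics/t0.png");hsv=cv2.cvtColor(t,cv2.COLOR_BGR2HSV)
m=((hsv[...,2]<70)).astype(np.uint8)
n,l,st,ce=cv2.connectedComponentsWithStats(m)
for i in range(1,n):
    if 60<st[i,4]<1500:print(st[i],ce[i].round(1))
for n,u,v in(("graduate",304,159),("tank",313,129),("o1",287,260),("o2",230,271),("tongs",317,207)):print(n,onz("top",u,v,.1 if n!="tongs" else .01,ct).round(3))
for u,v in((381,188),(382,227)):print(onz("top",u,v,.185,ct).round(3))
E
```

```text
cap (array([ 0.52985256, -0.03630297,  0.17929783]), [np.float64(0.0015632561797522908), np.float64(0.0015632561797522591)])
knob (array([0.59081896, 0.23661389, 0.24268019]), [np.float64(0.0009307619206288485), np.float64(0.0009307619206288229)])
boltknob scene at .22 [0.46040289 0.06939391 0.22      ]
pivot (array([0.53724534, 0.06179995, 0.20110799]), [np.float64(0.00034800759992264027), np.float64(0.0003480075999226618)])
cab [0.829 0.318 0.19 ]
cab [0.491 0.421 0.19 ]
cab [0.388 0.083 0.19 ]
cab [ 0.725 -0.008  0.19 ]
tray [ 0.636 -0.186  0.055]
tray [ 0.637 -0.404  0.055]
tray [ 0.364 -0.404  0.055]
tray [ 0.367 -0.186  0.055]
[415 104  10  11  80] [418.8 108.9]
[300 115  26  31 623] [312.9 129.7]
[  0 127  35  30 837] [ 16.1 142.2]
[  0 158  39  27 850] [ 16.9 172.3]
[490 158  12   8  70] [495.6 161.4]
[371 182  19  17 263] [380.3 189.9]
[559 187  81  19 362] [598.3 193.5]
[278 194  18  18 260] [286.3 202.6]
[373 219  19  18 269] [381.9 227.4]
[436 220  22  18 240] [447.1 227.2]
[279 258  11  11  85] [284.1 263.1]
[216 270  12  12 102] [221.6 275.6]
graduate [ 0.671 -0.093  0.1  ]
tank [ 0.77  -0.123  0.1  ]
o1 [ 0.344 -0.035  0.1  ]
o2 [0.312 0.147 0.1  ]
tongs [ 0.516 -0.134  0.01 ]
[ 0.567 -0.329  0.185]
[ 0.448 -0.329  0.185]
```

```bash
python3 -m jog '[2.1,3.9,0,3.64,2.1,3.9,0,3.64,2.1,3.9,0,3.64,2.1,3.9,0,3.64,2.1,3.9,0,3.64,2.1,3.9,0,3.64,2.1,3.9,0,3.64,2.1,3.9,0,3.64]' 8.8 && python3 -m jog '[2.1,3.9,0,3.64,2.1,3.9,0,3.64,2.1,3.9,0,3.64,2.1,3.9,0,3.64,2.1,3.9,0,3.64,2.1,3.9,0,3.64,0,0,0,0,0,0,0,0]'
python3 - <<'E'
from h import *
S=bot.get_state();c=K("wrist");w=snap("wrist","w1.png");print(S["t"],S["tcp_pos"].round(4) if hasattr(S["tcp_pos"],'round') else S["tcp_pos"],np.array(S["tcp_rot"]).round(3),S["force"])
print(proj("wrist",[.53,-.036,.179],c),proj("wrist",[.593,.1087,.216],c),proj("wrist",[.46,.069,.22],c))
np.savez("w1.npz",k=c[0],R=c[1],t=c[2])
E
```

```text
t: 0.9
tcp_pos: [0.4016, -0.2603, 0.2351]
tcp_rot: [[-0.621, -0.005, 0.784], [-0.784, -0.002, -0.621], [0.005, -1.0, -0.002]]
force: [0.4, -0.1, -0.0]
gripper_width: 0.0878
t: 1.7
tcp_pos: [0.5322, -0.0079, 0.2339]
tcp_rot: [[-0.258, -0.004, 0.966], [-0.966, 0.0, -0.258], [0.001, -1.0, -0.004]]
force: [-1.8, -0.5, -1.1]
gripper_width: 0.088
1.7 [ 0.5322 -0.0079  0.2339] [[-0.258 -0.004  0.966]
 [-0.966  0.    -0.258]
 [ 0.001 -1.    -0.004]] [-1.78761731 -0.4801289  -1.14008636]
[328.25071604 254.19280709] [375.93713193  12.49669708] [163.41396855 150.02714724]
```

View pics/w1.png

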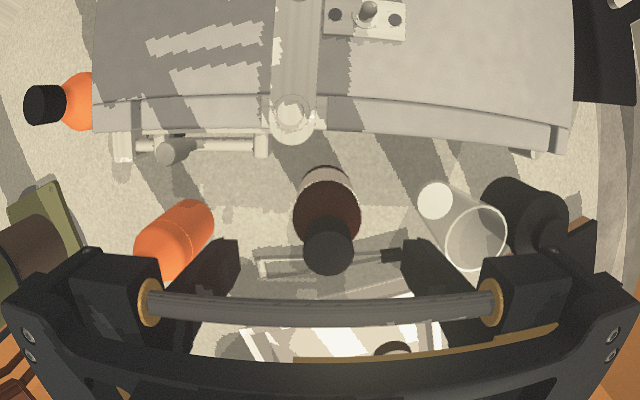

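The wrist view shows the dark bottle's cap at (328,252), as predicted at (328,254). The bolt knob is at (168,149) and the peg on its base plate at (368,12). The choice of bottle is confirmed, so I'm descending on the cap.

```bash
python3 -m jog '[-0.1,-1.4,0,-1,-0.1,-1.4,0,-1,0,0,-3,0,0,0,-3,0,0,0,-2.2,0,0,0,0,0]' 8.8 && python3 - <<'E'
from h import *
S=bot.get_state();c=K("wrist");w=snap("wrist","w2.png");print(S["tcp_pos"],S["force"])
print(proj("wrist",[.53,-.036,.179],c))
E
```

```text
t: 2.35
tcp_pos: [0.5271, -0.054, 0.1506]
tcp_rot: [[-0.317, -0.003, 0.949], [-0.949, -0.008, -0.317], [0.008, -1.0, -0.001]]
force: [-0.3, -0.6, 0.0]
gripper_width: 0.0877
[ 0.52714321 -0.054035    0.15059677] [-0.27636843 -0.61796101  0.00442696]
[314.44242711 248.77647561]
```

View pics/w2.png

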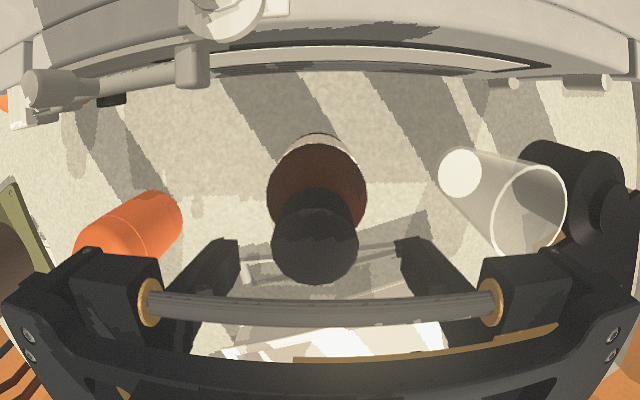

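```bash
python3 - <<'E'
from h import *
z=np.load("w1.npz");c1=(z["k"],z["R"],z["t"]);S=bot.get_state()
c=K("wrist");print(S["tcp_pos"],onz("wrist",315,245,.179,c),onz("wrist",328.5,252,.179,c1),tri(ray("wrist",315,245,c),ray("wrist",328.5,252,c1)))
E
python3 -m jog '[0.3,1.6,0,0,0,0,0,0,0,0,0,0]'
```

```text
[ 0.52794877 -0.05431064  0.15182723] [ 0.53135281 -0.03521809  0.179     ] [ 0.53061736 -0.03430949  0.179     ] (array([ 0.52905473, -0.04147214,  0.16491415]), [np.float64(0.00017954390244591913), np.float64(0.0001795439024457846)])
t: 2.7
tcp_pos: [0.5328, -0.039, 0.1549]
tcp_rot: [[-0.321, 0.003, 0.947], [-0.947, -0.008, -0.321], [0.007, -1.0, 0.006]]
force: [-0.3, 1.1, -0.2]
gripper_width: 0.0881
```

```bash
python3 -m jog '[-0.1,0.3,-0.5,0,0,0,0,0,0,0,0,0]' && python3 -m jog '[0,0,0,0,0,0,0,0,0,0,0,0,0,0,0,0,0,0,0,0,0,0,0,0]' 2 30
```

```text
t: 3.0
tcp_pos: [0.5327, -0.0352, 0.1511]
tcp_rot: [[-0.32, 0.007, 0.947], [-0.947, -0.008, -0.32], [0.006, -1.0, 0.009]]
force: [0.0, 0.8, -0.8]
gripper_width: 0.0881
t: 3.6
tcp_pos: [0.5326, -0.0356, 0.1511]
tcp_rot: [[-0.32, 0.006, 0.947], [-0.947, -0.009, -0.32], [0.006, -1.0, 0.009]]
force: [0.4, -0.7, -0.1]
gripper_width: 0.042
```

```bash
python3 -m jog '[0,0,0,0,0,0,0,0,0,0,2,0,0,0,3,0,0,0,3,0,0,0,3,0,0,0,0,0,0,0,0,0]'
```

```text
t: 4.4
tcp_pos: [0.5282, -0.0361, 0.261]
tcp_rot: [[-0.32, -0.004, 0.947], [-0.947, -0.009, -0.32], [0.01, -1.0, -0.001]]
force: [-0.0, 1.4, -3.6]
gripper_width: 0.0372
```

```bash
python3 -m jog '[-0.3,-2,0,0,-0.3,-2.5,0,0,-0.3,-3,0,0,-0.3,-3,0,0,-0.3,-3,0,0,-0.3,-2.5,0,0,-0.2,-1.5,0,0,0,0,0,0]' && python3 -m jog '[0,0,0,0,0,0,0,0,0,0,0,0]' && python3 - <<'E'
from h import *
w=snap("wrist","w3.png");s=snap("scene","s3.png");t=snap("top","t3.png")
cv2.imwrite("pics/c3.png",np.hstack([w[150:,:][:, 0:640],]) )
o=np.zeros((600,800,3),np.uint8);o[:375,:600]=cv2.resize(s[80:280,210:530],(600,375));o[375:,:]=0;o[375:600,:400]=cv2.resize(t[150:275,270:492],(400,225));o[375:600,400:]=cv2.resize(w,(400,225))
cv2.imwrite("pics/c3.png",o)
E
```

```text
t: 5.2
tcp_pos: [0.4987, -0.2149, 0.2472]
tcp_rot: [[-0.314, -0.028, 0.949], [-0.949, -0.003, -0.315], [0.011, -1.0, -0.025]]
force: [0.2, -0.5, -3.1]
gripper_width: 0.0368
t: 5.5
tcp_pos: [0.4989, -0.2104, 0.2459]
tcp_rot: [[-0.31, -0.029, 0.95], [-0.951, 0.001, -0.31], [0.008, -1.0, -0.028]]
force: [0.5, 0.2, -3.9]
gripper_width: 0.037
```

View pics/c3.png

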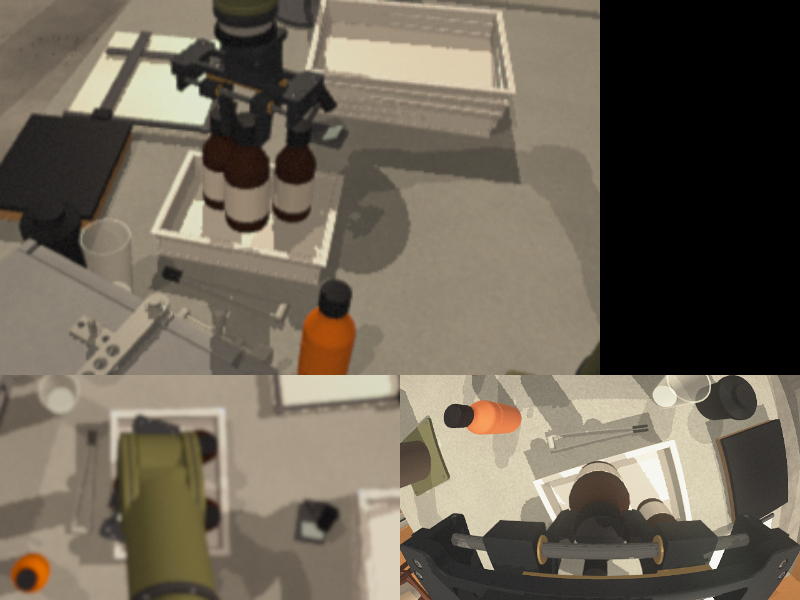

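```bash
python3 -m jog '[0.2,-1.5,0,0,0.2,-1.5,0,0,0,-1,0,0,0,0,0,0,0,0,0,0]' && python3 -m jog '[0,0,-3,0,0,0,-2.5,0,0,0,-1.5,0,0,0,-0.5,0,0,0,0,0,0,0,0,0]'
```

```text
t: 6.15
tcp_pos: [0.5035, -0.2559, 0.2464]
tcp_rot: [[-0.312, -0.028, 0.95], [-0.95, -0.001, -0.312], [0.01, -1.0, -0.026]]
force: [0.9, -0.3, -3.1]
gripper_width: 0.0375
t: 6.75
tcp_pos: [0.5048, -0.255, 0.1707]
tcp_rot: [[-0.311, -0.024, 0.95], [-0.95, -0.001, -0.311], [0.008, -1.0, -0.023]]
force: [-0.2, -1.2, -2.0]
gripper_width: 0.0373
```

```bash
python3 -m jog '[0,0,-0.5,0,0,0,-0.4,0,0,0,-0.2,0,0,0,0,0,0,0,0,0]' && python3 -m jog '[0,0,-0.2,0,0,0,-0.2,0,0,0,0,0]'
```

```text
t: 7.25
tcp_pos: [0.5065, -0.2554, 0.1613]
tcp_rot: [[-0.312, -0.019, 0.95], [-0.95, -0.002, -0.312], [0.008, -1.0, -0.018]]
force: [0.2, -0.0, -3.3]
gripper_width: 0.0374
t: 7.55
tcp_pos: [0.5067, -0.2555, 0.1572]
tcp_rot: [[-0.312, -0.019, 0.95], [-0.95, -0.003, -0.312], [0.008, -1.0, -0.017]]
force: [-0.2, 1.1, -3.6]
gripper_width: 0.0374
```

```bash
python3 -m jog '[0,0,-0.2,0,0,0,-0.1,0,0,0,0,0]'; python3 -m jog '[0,0,-0.2,0,0,0,0,0,0,0,0,0]'
```

```text
t: 7.85
tcp_pos: [0.5072, -0.2558, 0.157]
tcp_rot: [[-0.312, -0.018, 0.95], [-0.95, -0.004, -0.312], [0.01, -1.0, -0.015]]
force: [-0.9, -0.2, -3.4]
gripper_width: 0.0372
t: 8.15
tcp_pos: [0.508, -0.2562, 0.1567]
tcp_rot: [[-0.312, -0.015, 0.95], [-0.95, -0.006, -0.312], [0.011, -1.0, -0.013]]
force: [-0.5, 0.3, -3.2]
gripper_width: 0.0372
```

```bash
python3 -m jog '[0,0,-0.5,0,0,0,0,0,0,0,0,0]'
```

```text
t: 8.45
tcp_pos: [0.5104, -0.2571, 0.1564]
tcp_rot: [[-0.313, -0.01, 0.95], [-0.95, -0.01, -0.313], [0.013, -1.0, -0.006]]
force: [0.2, -0.6, -3.5]
gripper_width: 0.0371
```

```bash
python3 -m jog '[0,0,-0.8,0]'; python3 -m jog '[0,0,0,0,0,0,0,0]'; python3 -c "
from h import *
S=bot.get_state();print(S['q'],S['tau'],S['force'])"
```

```text
t: 8.55
tcp_pos: [0.5118, -0.2578, 0.1516]
tcp_rot: [[-0.313, -0.006, 0.95], [-0.95, -0.013, -0.313], [0.014, -1.0, -0.002]]
force: [-7.4, 1.6, 45.3]
gripper_width: 0.0373
t: 8.75
tcp_pos: [0.5121, -0.2578, 0.1516]
tcp_rot: [[-0.313, -0.005, 0.95], [-0.95, -0.013, -0.313], [0.014, -1.0, -0.001]]
force: [0.1, -0.3, -3.1]
gripper_width: 0.0372
[ 32.79357101  43.12300361 -19.06575527 103.23199141  22.87482406
  37.55154521 -18.11941874] [ 8.70086515e-03 -5.32656741e+01 -3.26955892e+00 -1.18254089e+01
 -5.59921871e-03  7.55388080e-02  2.70874079e-03] [ 0.13986797 -0.26682438 -3.14251445]
```

```bash
python3 -m jog '[0,0,0,0,0,0,0,0,0,0,0,0,0,0,0,0,0,0,0,0]' 7 && python3 -m jog '[0,0,2,0,0,0,3,0,0,0,3,0,0,0,4,0,0,0,0,0,0,0,0,0]'
```

```text
t: 9.25
tcp_pos: [0.5118, -0.2577, 0.1497]
tcp_rot: [[-0.313, -0.007, 0.95], [-0.95, -0.012, -0.313], [0.013, -1.0, -0.003]]
force: [0.4, 0.4, -0.5]
gripper_width: 0.0698
t: 9.85
tcp_pos: [0.5108, -0.2571, 0.2731]
tcp_rot: [[-0.313, -0.009, 0.95], [-0.95, -0.01, -0.313], [0.013, -1.0, -0.005]]
force: [0.5, 0.6, -0.5]
gripper_width: 0.0701
```

```bash
python3 - <<'E'
from h import *
c=K("wrist");w=snap("wrist","w4.png");np.savez("w4.npz",k=c[0],R=c[1],t=c[2]);print(bot.get_state()["t"])
print(proj("wrist",[.51,-.257,.185],c),proj("wrist",[.51,-.257,.005],c))
s=snap("scene","s4.png")
o=np.vstack([cv2.resize(w,(480,300)),cv2.resize(s[100:300,210:530],(480,300))])
cv2.imwrite("pics/c4.png",o)
E
```

```text
9.9
[320.48145287 202.66040965] [320.95734142 160.6878174 ]
```

View pics/c4.png

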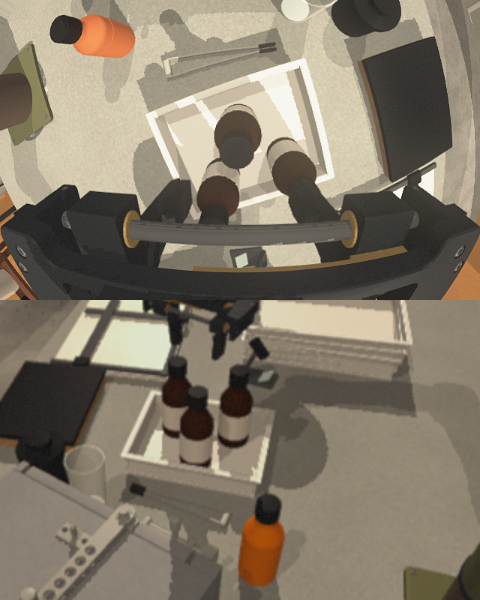

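Bottle stands upright in the tray with the others untouched, and it is released. Next is the bolt knob.

```bash
python3 -m jog '[-0.5,3,0,0,-0.6,4.2,0,0,-0.6,4.2,0,0,-0.6,4.2,0,0,-0.6,4.2,0,0.5,-0.6,4.2,0,0.5,-0.6,3.5,0,0.5,0,0,0,0]' 4 && python3 -m jog '[0,0,0,0,0,0,0,0]' && python3 - <<'E'
from h import *
c=K("wrist");w=snap("wrist","w5.png");np.savez("w5.npz",k=c[0],R=c[1],t=c[2]);S=bot.get_state();print(S["t"],S["tcp_pos"])
for p in([.46,.069,.22],[.593,.1087,.216],[.537,.062,.204],[.591,.237,.247]):print(proj("wrist",p,c).round(0))
E
```

```text
t: 10.75
tcp_pos: [0.4608, 0.0254, 0.2627]
tcp_rot: [[-0.291, -0.026, 0.956], [-0.957, -0.008, -0.291], [0.016, -1.0, -0.023]]
force: [-0.1, 0.4, 0.2]
gripper_width: 0.0402
t: 10.95
tcp_pos: [0.4597, 0.025, 0.2611]
tcp_rot: [[-0.289, -0.03, 0.957], [-0.957, -0.009, -0.29], [0.018, -1.0, -0.026]]
force: [0.0, -0.2, -0.0]
gripper_width: 0.0402
11.0 [0.45979226 0.02448831 0.26111894]
[302. 161.]
[483.  50.]
[418. 135.]
[ 428. -136.]
```

View pics/w5.png

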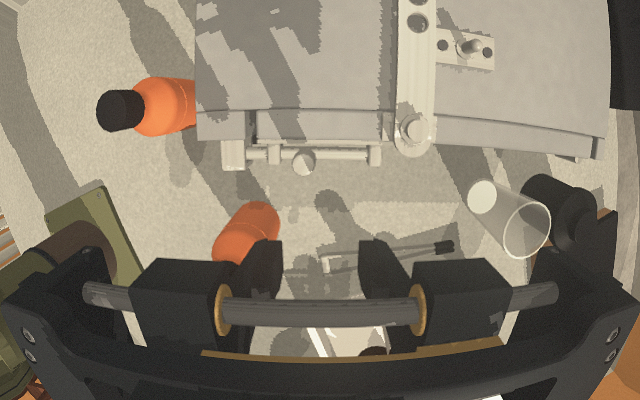

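The knob's top is at (303,163), predicted (302,161). The pivot is at (412,130), the peg at (472,46), and the keeper on the left, at (232,155).

```bash
python3 - <<'E'
from h import *
z=np.load("w5.npz");c=(z["k"],z["R"],z["t"])
z=np.load("w1.npz");c1=(z["k"],z["R"],z["t"])
cs,ct=K("scene"),K("top")
print("knob",onz("wrist",303.5,163,.22,c),tri(ray("wrist",303.5,163,c),ray("scene",326.8,245,cs)))
print("peg",onz("wrist",477,45,.216,c),onz("wrist",371,6,.216,c1),tri(ray("wrist",477,45,c),ray("wrist",371,6,c1)))
print("pivot",onz("wrist",412,130,.204,c),onz("wrist",292,111,.204,c1))
w=cv2.imread("pics/w5.png")
cv2.imwrite("pics/c5.png",cv2.resize(w[0:180,200:520],(800,450),interpolation=cv2.INTER_CUBIC))
E
```

```text
knob [0.46023617 0.06757317 0.22      ] (array([0.46061111, 0.06792925, 0.2214959 ]), [np.float64(0.00019786478954197088), np.float64(0.00019786478954198386)])
peg [0.58985344 0.11266482 0.216     ] [0.59144607 0.11289499 0.216     ] (array([0.59182066, 0.11328175, 0.21312431]), [np.float64(0.0005185746790412637), np.float64(0.0005185746790412328)])
pivot [0.5337321  0.06655805 0.204     ] [0.53517583 0.06738417 0.204     ]
```

View pics/c5.png

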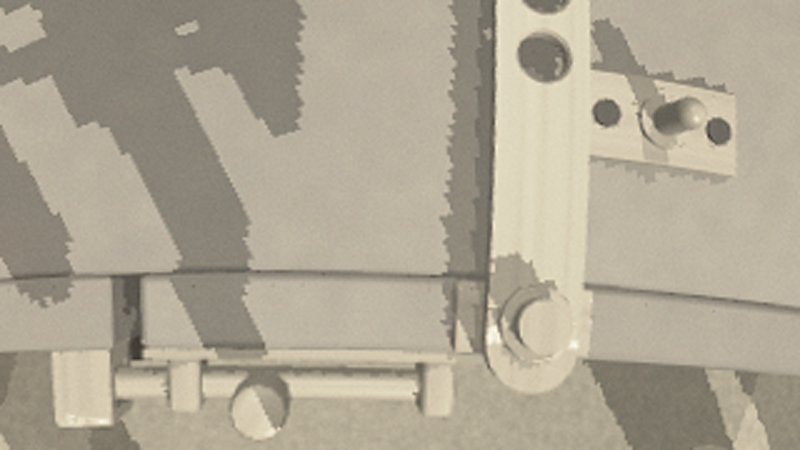

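```bash
python3 -m jog '[0,2,0,0,0,2.2,0,0,0,0,0,0,0,0,0,0]' && python3 -m jog '[0,0,-2,0,0,0,-1.5,0,0,0,0,0]'
```

```text
t: 11.4
tcp_pos: [0.4605, 0.0603, 0.2597]
tcp_rot: [[-0.302, -0.032, 0.953], [-0.953, -0.013, -0.303], [0.022, -0.999, -0.027]]
force: [0.3, -0.5, -0.9]
gripper_width: 0.0399
t: 11.7
tcp_pos: [0.4615, 0.0547, 0.2239]
tcp_rot: [[-0.31, -0.031, 0.95], [-0.951, -0.015, -0.31], [0.024, -0.999, -0.025]]
force: [-0.5, -0.4, -0.0]
gripper_width: 0.0401
```

```bash
python3 -m jog '[0,1.3,0.4,1,0,0,0,0,0,0,0,0]' && python3 -m jog '[0,0.3,-1.2,0,0,0,0,0,0,0,0,0]'
```

```text
t: 12.0
tcp_pos: [0.4624, 0.0667, 0.2293]
tcp_rot: [[-0.295, -0.03, 0.955], [-0.955, -0.017, -0.296], [0.025, -0.999, -0.024]]
force: [-0.5, -0.2, 0.0]
gripper_width: 0.0402
t: 12.3
tcp_pos: [0.4636, 0.0699, 0.219]
tcp_rot: [[-0.295, -0.026, 0.955], [-0.955, -0.016, -0.295], [0.023, -1.0, -0.02]]
force: [0.7, -0.7, 0.1]
gripper_width: 0.0399
```

```bash
python3 -m jog '[-0.2,-0.2,-1.7,0,0,0,0,0,0,0,0,0]' && python3 -m jog '[0,0,0,0,0,0,0,0,0,0,0,0,0,0,0,0]' 1 8
```

```text
t: 12.6
tcp_pos: [0.4629, 0.0679, 0.2037]
tcp_rot: [[-0.295, -0.023, 0.955], [-0.955, -0.016, -0.296], [0.022, -1.0, -0.017]]
force: [0.0, 0.2, 1.1]
gripper_width: 0.04
t: 13.0
tcp_pos: [0.4635, 0.0682, 0.2054]
tcp_rot: [[-0.296, -0.021, 0.955], [-0.955, -0.015, -0.296], [0.021, -1.0, -0.015]]
force: [0.0, -0.4, -4.6]
gripper_width: 0.0147
```

```bash
python3 -m jog '[0.8,-0.24,0,0,0.8,-0.24,0,0,0.8,-0.24,0,0,0.6,-0.18,0,0,0,0,0,0]'; python3 -m jog '[0,0,0,0]'
```

```text
t: 13.5
tcp_pos: [0.4891, 0.0585, 0.2049]
tcp_rot: [[-0.295, -0.036, 0.955], [-0.955, -0.018, -0.295], [0.027, -0.999, -0.029]]
force: [-1.3, -0.4, 4.0]
gripper_width: 0.0149
t: 13.6
tcp_pos: [0.489, 0.0584, 0.205]
tcp_rot: [[-0.295, -0.037, 0.955], [-0.955, -0.018, -0.295], [0.028, -0.999, -0.03]]
force: [-1.2, 0.9, 0.9]
gripper_width: 0.0142
```

```bash
python3 -m jog '[0.6,-0.18,0,0,0,0,0,0]'; python3 -m jog '[0.5,-0.15,0,0,0,0,0,0]'
```

```text
t: 13.8
tcp_pos: [0.4887, 0.0569, 0.2047]
tcp_rot: [[-0.293, -0.051, 0.955], [-0.956, -0.02, -0.294], [0.034, -0.999, -0.043]]
force: [-2.7, -1.3, 3.6]
gripper_width: 0.0149
t: 14.0
tcp_pos: [0.4883, 0.0554, 0.2046]
tcp_rot: [[-0.291, -0.063, 0.955], [-0.956, -0.022, -0.293], [0.039, -0.998, -0.054]]
force: [-0.1, -0.8, 2.5]
gripper_width: 0.0149
```

```bash
python3 -m jog '[0,0,0,0,0,0,0,0,0,0,0,0]' 2.6 && python3 -m jog '[0,0,2,0,0,0,3,0,0,0,3,0,0,0,0,0]' && python3 - <<'E'
from h import *
c=K("wrist");w=snap("wrist","w6.png");np.savez("w6.npz",k=c[0],R=c[1],t=c[2]);S=bot.get_state();print(S["t"],S["tcp_pos"])
for p in([.489,.0592,.22],[.5915,.1128,.216]):print(proj("wrist",p,c).round(0))
E
```

```text
t: 14.3
tcp_pos: [0.4917, 0.0549, 0.2048]
tcp_rot: [[-0.293, -0.058, 0.954], [-0.955, -0.021, -0.294], [0.037, -0.998, -0.049]]
force: [0.2, -0.5, -0.3]
gripper_width: 0.0261
t: 14.7
tcp_pos: [0.4938, 0.0543, 0.2868]
tcp_rot: [[-0.294, -0.056, 0.954], [-0.955, -0.02, -0.296], [0.036, -0.998, -0.048]]
force: [0.5, -0.0, -0.4]
gripper_width: 0.026
14.75 [0.49272709 0.05377506 0.28516021]
[317. 205.]
[435.  95.]
```

View pics/w6.png

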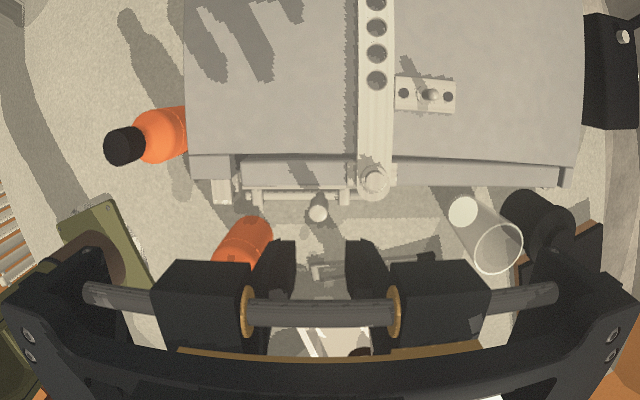

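```bash
python3 - <<'E'
from h import *
c=K("wrist")
z=np.load("w6.npz");c=(z["k"],z["R"],z["t"]);z=np.load("w5.npz");c5=(z["k"],z["R"],z["t"])
print("knob",onz("wrist",318,213.5,.22,c),"pegbase",onz("wrist",428,95,.192,c),"pivot",onz("wrist",373.5,180,.209,c),onz("wrist",416.8,128.8,.209,c5))
for p in((376,80.5),(376,53.5),(376,27)):print(onz("wrist",*p,.204,c))
E
python3 -m jog '[1.2,2.2,0,0,1.2,2.2,0,0,1.2,2.2,0,0,1.2,2.2,0,0,1.2,2.2,0,0,1.2,2.2,0,0,1.2,2.2,0,0,0,0,0,0]' 5 && python3 -m jog '[0,0,0,0,0,0,0,0]'
```

```text
knob [0.48778108 0.0530079  0.22      ] pegbase [0.59356035 0.11215755 0.192     ] pivot [0.53340345 0.0629231  0.209     ] [0.53589464 0.06732697 0.209     ]
[0.55510062 0.1325717  0.204     ]
[0.56083912 0.15166907 0.204     ]
[0.56680492 0.1708152  0.204     ]
t: 15.55
tcp_pos: [0.5772, 0.2087, 0.2744]
tcp_rot: [[-0.299, -0.071, 0.952], [-0.953, -0.029, -0.302], [0.049, -0.997, -0.059]]
force: [-1.2, 0.9, -0.0]
gripper_width: 0.0502
t: 15.75
tcp_pos: [0.5763, 0.2072, 0.2718]
tcp_rot: [[-0.299, -0.074, 0.951], [-0.953, -0.033, -0.302], [0.053, -0.997, -0.061]]
force: [0.5, 0.4, 0.2]
gripper_width: 0.05
```

```bash
python3 -m jog '[0.5,1.5,0.3,0,0.5,1.3,0,0,0,0,0,0,0,0,0,0]' && python3 - <<'E'
from h import *
c=K("wrist");w=snap("wrist","w7.png");np.savez("w7.npz",k=c[0],R=c[1],t=c[2]);S=bot.get_state();print(S["t"],S["tcp_pos"])
print(proj("wrist",[.586,.235,.247],c))
g=cv2.cvtColor(w,cv2.COLOR_BGR2GRAY)
print(cv2.HoughCircles(cv2.medianBlur(g,5)[120:320,220:430],cv2.HOUGH_GRADIENT,1.2,20,param1=60,param2=18,minRadius=8,maxRadius=35))
E
```

```text
t: 16.15
tcp_pos: [0.5861, 0.2305, 0.2738]
tcp_rot: [[-0.304, -0.077, 0.95], [-0.951, -0.038, -0.307], [0.059, -0.996, -0.062]]
force: [0.1, -0.3, -0.2]
gripper_width: 0.0499
16.2 [0.58595963 0.23059334 0.27374738]
[321.5376678 226.2414306]
[[[155.40001  149.40001   32.96    ]
  [101.4      111.00001   22.400002]
  [ 88.200005 127.8       27.68    ]
  [101.4       72.600006  22.04    ]
  [125.4      153.        25.04    ]
  [ 67.8      167.40001   23.6     ]
  [103.8      149.40001   14.24    ]
  [175.8      150.6       30.2     ]
  [107.4      177.         8.48    ]
  [114.600006 126.600006  13.16    ]
  [ 70.200005 142.20001   11.360001]]]
```

```bash
python3 -m jog '[0,0.1,-2,0,0,0.1,-2,0,0,0,0,0]' && python3 -m jog '[0,0.2,-1.6,0,0,0,0,0,0,0,0,0]'
```

```text
t: 16.5
tcp_pos: [0.5863, 0.2302, 0.2336]
tcp_rot: [[-0.306, -0.075, 0.949], [-0.95, -0.038, -0.309], [0.06, -0.996, -0.06]]
force: [-0.3, -0.2, -0.8]
gripper_width: 0.0498
t: 16.8
tcp_pos: [0.5872, 0.2308, 0.2197]
tcp_rot: [[-0.308, -0.073, 0.949], [-0.95, -0.038, -0.311], [0.059, -0.997, -0.058]]
force: [0.2, 0.4, 0.4]
gripper_width: 0.05
```

```bash
python3 -m jog '[0,0,-0.6,0,0,0,0,0,0,0,0,0]' && python3 -m jog '[0,0,0,0,0,0,0,0,0,0,0,0,0,0,0,0]' 1.5 15
```

```text
t: 17.1
tcp_pos: [0.5884, 0.2308, 0.2159]
tcp_rot: [[-0.309, -0.07, 0.949], [-0.949, -0.037, -0.312], [0.057, -0.997, -0.055]]
force: [0.1, -0.2, 0.7]
gripper_width: 0.0503
t: 17.5
tcp_pos: [0.5888, 0.231, 0.2168]
tcp_rot: [[-0.309, -0.068, 0.949], [-0.949, -0.036, -0.312], [0.056, -0.997, -0.054]]
force: [-0.5, 0.5, 0.2]
gripper_width: 0.0205
```

```bash
python3 -m jog '[-0.1,-0.3,1.3,0,-0.1,-0.4,1.3,0,-0.1,-0.4,1.3,0,0,0,0,0,0,0,0,0]'
```

```text
t: 18.0
tcp_pos: [0.5859, 0.2187, 0.2599]
tcp_rot: [[-0.309, -0.067, 0.949], [-0.949, -0.036, -0.312], [0.055, -0.997, -0.052]]
force: [-0.9, -0.1, -2.0]
gripper_width: 0.0194
```

```bash
python3 -m jog '[-0.3,-1,0,0.8,-0.3,-1,0,0.8,-0.3,-1,0,0.8,-0.3,-1,0,0.8,-0.3,-1,0,0.8,0,0,0,0,0,0,0,0]'; python3 - <<'E'
from h import *
c=K("wrist");w=snap("wrist","w8.png");np.savez("w8.npz",k=c[0],R=c[1],t=c[2]);t=snap("top","t8.png");s=snap("scene","s8.png")
print(proj("wrist",[.5915,.1128,.216],c))
o=np.zeros((600,800,3),np.uint8);o[:,:]=0
o[:375,:600]=cv2.resize(w[80:,20:][:, :],(600,375))if 0 else cv2.resize(w,(600,375))
o[375:,:400]=cv2.resize(s[160:360,200:400],(400,225)) if 0 else cv2.resize(s[190:325,160:400],(400,225))
o[375:,400:]=cv2.resize(t[110:252,150:402],(400,225))
cv2.imwrite("pics/c8.png",o)
E
```

```text
t: 18.7
tcp_pos: [0.5687, 0.1634, 0.2591]
tcp_rot: [[-0.237, -0.066, 0.969], [-0.97, -0.041, -0.24], [0.056, -0.997, -0.054]]
force: [0.4, 1.2, -0.2]
gripper_width: 0.0196
[371.97961001 277.73877646]
```

View pics/c8.png

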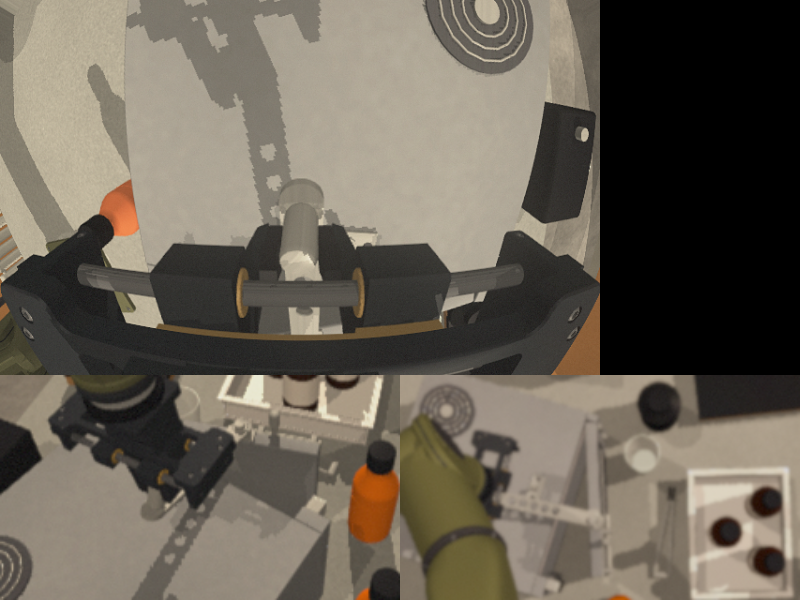

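```bash
python3 - <<'E'
from h import *
ct=K("top")
print(onz("top",276,202.5,.206,ct),proj("top",[.5324,-.006,.206],ct))
E
python3 -m jog '[1,-0.25,0,-3.6,1,-0.4,0,-3.6,1,-0.45,0,-3.6,1,-0.55,0,-3.6,0,0,0,0,0,0,0,0]'; python3 - <<'E'
from h import *
t=snap("top","t9.png");s=snap("scene","s9.png");print(bot.get_state()["t"])
print(proj("scene",[.5915,.1128,.216]),proj("top",[.5915,.1128,.216]))
E
```

```text
[ 0.52545449 -0.01150573  0.206     ] [274.12745568 200.18213462]
t: 19.45
tcp_pos: [0.6087, 0.1488, 0.2577]
tcp_rot: [[-0.473, -0.077, 0.878], [-0.879, -0.025, -0.476], [0.059, -0.997, -0.056]]
force: [-0.8, -0.2, -1.0]
gripper_width: 0.0195
19.55
[259.1211416  249.71919419] [233.20766889 180.42640981]
```

```bash
python3 -m jog '[-0.2,-0.4,0,0,0,0,0,0]'; python3 -m jog '[0.2,0.4,-1,0,0.1,0.2,-0.8,0,0,0,0,0,0,0,0,0]'
```

```text
t: 19.75
tcp_pos: [0.6062, 0.1461, 0.2582]
tcp_rot: [[-0.47, -0.076, 0.88], [-0.881, -0.024, -0.472], [0.057, -0.997, -0.056]]
force: [0.1, -2.0, -3.5]
gripper_width: 0.0197
t: 20.15
tcp_pos: [0.6083, 0.1513, 0.2384]
tcp_rot: [[-0.47, -0.078, 0.879], [-0.881, -0.026, -0.473], [0.06, -0.997, -0.057]]
force: [0.1, 0.1, 0.8]
gripper_width: 0.0199
```

```bash
python3 -m jog '[0.1,0.1,-0.5,0,0,0,0,0]'; python3 -m jog '[0.1,0.1,-0.5,0,0,0,0,0,0,0,0,0]'
```

```text
t: 20.35
tcp_pos: [0.6094, 0.152, 0.233]
tcp_rot: [[-0.47, -0.079, 0.879], [-0.881, -0.027, -0.473], [0.061, -0.997, -0.057]]
force: [-0.7, 0.1, -1.9]
gripper_width: 0.0195
t: 20.65
tcp_pos: [0.6103, 0.1529, 0.2273]
tcp_rot: [[-0.47, -0.079, 0.879], [-0.881, -0.027, -0.473], [0.061, -0.996, -0.057]]
force: [0.2, -0.9, -0.2]
gripper_width: 0.0196
```

```bash
python3 -m jog '[0.1,0.1,-0.5,0,0,0,0,0]'; python3 -m jog '[0,0.1,-0.6,0,0,0,0,0,0,0,0,0]'
```

```text
t: 20.85
tcp_pos: [0.6111, 0.1537, 0.2219]
tcp_rot: [[-0.47, -0.08, 0.879], [-0.88, -0.027, -0.473], [0.062, -0.996, -0.057]]
force: [0.0, -0.6, -1.4]
gripper_width: 0.0199
t: 21.15
tcp_pos: [0.6116, 0.1546, 0.2159]
tcp_rot: [[-0.47, -0.079, 0.879], [-0.88, -0.028, -0.474], [0.062, -0.997, -0.056]]
force: [-0.8, -2.3, 1.2]
gripper_width: 0.0194
```

Level again: z is 0.216, as when I first gripped it. I'll release, lift away and look.

```bash
python3 -m jog '[0,0,0,0,0,0,0,0,0,0,0,0,0,0,0,0]' 5 && python3 -m jog '[0,0,2,0,0,0,4,0,0,0,4,0,0,0,4,0,0,0,0,0]' && python3 -m jog '[-1,3,0,0,-1,4,0,0,-1,4,0,0,0,4,0,0,0,0,0,0,0,0,0,0]' && python3 - <<'E'
from h import *
c=K("wrist");w=snap("wrist","w10.png");np.savez("w10.npz",k=c[0],R=c[1],t=c[2]);t=snap("top","t10.png");s=snap("scene","s10.png")
print(bot.get_state()["t"],proj("wrist",[.5915,.1128,.216],c),proj("top",[.5915,.1128,.216]),proj("scene",[.5915,.1128,.216]))
E
```

```text
t: 21.55
tcp_pos: [0.612, 0.1574, 0.2166]
tcp_rot: [[-0.469, -0.077, 0.88], [-0.881, -0.023, -0.472], [0.057, -0.997, -0.057]]
force: [-0.1, 0.2, -0.1]
gripper_width: 0.0486
t: 22.05
tcp_pos: [0.6101, 0.1582, 0.3604]
tcp_rot: [[-0.467, -0.08, 0.88], [-0.882, -0.022, -0.47], [0.057, -0.997, -0.06]]
force: [0.5, 0.5, 0.2]
gripper_width: 0.0502
t: 22.65
tcp_pos: [0.5785, 0.3117, 0.3599]
tcp_rot: [[-0.471, -0.078, 0.879], [-0.88, -0.022, -0.474], [0.056, -0.997, -0.059]]
force: [-0.2, -1.7, 0.2]
gripper_width: 0.0499
22.8 [413.84722199 314.07358236] [233.20766889 180.42640981] [259.1211416  249.71919419]
```

```bash
python3 -m jog '[-0.5,-4.5,0,0,-0.5,-4.5,0,0,-0.5,-4.5,0,0,-0.5,-4.5,0,0,-0.5,-4.5,0,0,-0.5,-4.5,0,0,0,-2,0,0,0,0,0,0]' && python3 - <<'E'
from h import *
c=K("wrist");w=snap("wrist","w11.png");np.savez("w11.npz",k=c[0],R=c[1],t=c[2]);t=snap("top","t11.png");s=snap("scene","s11.png")
p=proj("wrist",[.5915,.1128,.216],c);q=proj("scene",[.5915,.1128,.216]);print(bot.get_state()["t"],p,q)
def crop(im,p,w,h,W,H):
    x=int(np.clip(p[0]-w/2,0,640-w));y=int(np.clip(p[1]-h/2,0,400-h));print(x,y,W/w);return cv2.resize(im[y:y+h,x:x+w],(W,H),interpolation=cv2.INTER_CUBIC)
o=np.zeros((600,800,3),np.uint8)
o[:400,:400]=crop(w,p,160,160,400,400);o[:400,400:]=crop(s,q,160,160,400,400)
o[400:,:320]=cv2.resize(w,(320,200));o[400:,320:560]=cv2.resize(t[100:260,180:420],(240,200))if 0 else cv2.resize(t[100:280,180:396],(240,200));o[400:,560:]=cv2.resize(s[100:300,200:440],(240,200))
cv2.imwrite("pics/c11.png",o)
E
```

```text
t: 23.6
tcp_pos: [0.545, -0.0035, 0.3599]
tcp_rot: [[-0.491, -0.078, 0.868], [-0.869, -0.026, -0.494], [0.061, -0.997, -0.055]]
force: [-0.2, 0.1, 0.2]
gripper_width: 0.0502
23.75 [310.38740542  45.24454516] [259.1211416  249.71919419]
230 0 2.5
179 169 2.5
```

View pics/c11.png

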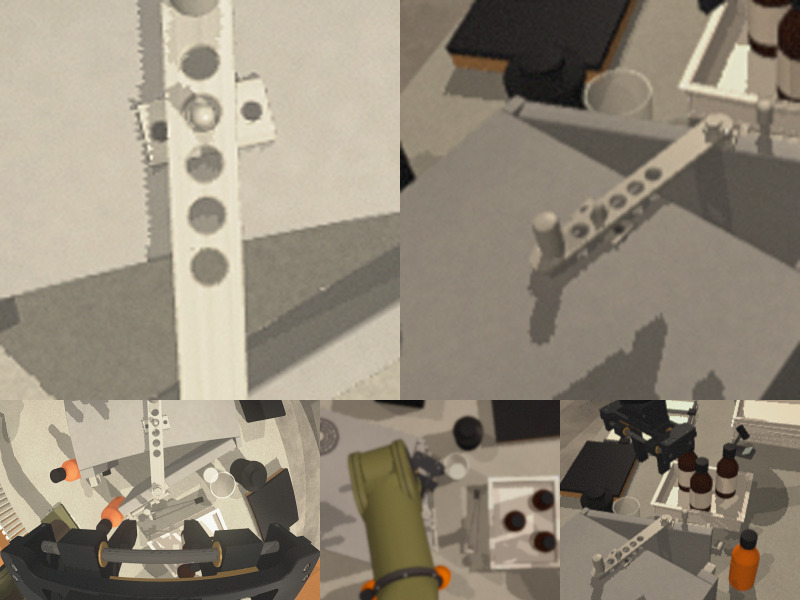

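The last view shows the peg standing through the fourth hole from the door: the holes are at crop y 267, 215, 163 and 112, and the peg is in the one at 112. The bar lies flat and the bottle is upright in the tray. The gripper is clear, so I'm handing in.

```bash
python3 -c "
from cell import bot
print(bot.job_done())"
```

```text
the job is handed in; nothing more can be done
None
```

I did all the steps and handed the job in at about 24 s of the 53 s allowed. No verdict was reported.

- **Bottle:** I set it in the tray's free half, upright and released. The set-down was not fully gentle: one contact reading reached about 45 N at the wrist, against a 120 N limit, before I let go. The bystander bottles, tank, graduate and tongs look undisturbed in the pictures. I did not measure them again afterwards, nor check the magnifier.
- **Bolt:** I drew it until it stopped. The knob's travel measured from the camera is about 30 mm. The door came open by a few millimetres while I did this.
- **Door and stay:** I lifted the stay by its knob, pulled the door open with it, swung it over the peg and lowered it. The last picture shows the peg through the fourth hole from the door. The tool height when I let go (0.216 m) matches the height at which I first gripped the stay lying level (0.217 m).
- **Not measured:** I did not read the door's angle directly. I infer about 0.38 rad from the peg being in the fourth hole.
- **Disagreements:** The tool had drifted to a tilt of about 4° by the end. Small moves often fell short or overshot, so I corrected them from the measured poses.

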